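# Check the grinder's arbor temperature

## Task

Slide the saw blade grinder's clear guard fully open and leave it open so that the arbor can cool. Then pick up the infrared thermometer, point it squarely at the nut in the middle of the blade from about 9 cm away and hold it steady there for two seconds, without touching the grinder with it. Finally lay it back on the cork mat on its side, as it lay before, setting it down rather than dropping it; leave the other things on the bench undisturbed.

Things in the scene. Friction and masses are not known exactly. Their poses are not given: they have to be found in the camera images.
- machine: saw blade grinder, fixed: grey base plate 300 x 400 x 35 mm. Its blade side, the front, faces its own -x. Origin on the table below the blade; the base reaches from x -90 to +210 mm and y -280 to +120 mm in its frame, z up. Nothing on it is higher than 265 mm.
- hub (a point): target: centre of the outer face of the dark nut (24 mm dia, on a 44 mm flange) in the middle of the upright saw blade (164 mm dia). +x points squarely into the blade, -x out towards whoever faces it, z up along the blade. The blade leans back 0.1 to 0.32 rad, different each time, so +x dips that far below level. The stiff head stays as it is. The nut is 135 to 162 mm above the table.
- guard (a joint): clear sliding guard, m: 0 shut (before the blade), 0.16 fully open at its stop; starts at 0 to 0.03. It opens along -y of machine, takes about 2 to 4 N and stays where left. Upright clear sheet in an aluminium frame, 180 mm wide, 12 mm thick, top edge 205 mm above the table, standing 75 mm in front (-x) of the machine's origin, centred on its y = 0 when shut.
- guard_handle (a point): top centre of the guard's handle: a black square post 22 x 22 mm, standing 60 mm up from the guard's top edge near the guard's +y end, so from 205 to 265 mm above the table; sides parallel to the machine's x and y. Moves with the guard. Clear above and on all sides.
- thermometer: pistol-shaped, lying on its side, about 0.28 kg. Origin on the underside below the barrel; +x is where it looks, +z up as it lies. Grey barrel x -80 to 65 mm, 44 wide (y), 44 high; black nose 36 mm dia to x 90; dark display at the rear. Black handle 34 mm thick goes off along -y from the rear (x -95 to -35) to y -100; trigger at x -45 to -35. Grip across y near x = 10, about the centre of mass.
- nose (a point): centre of the thermometer's front lens, 90 mm ahead of its origin, 22 mm above its underside; the axes are those of thermometer, so it measures along its +x.
- mat: brown cork mat, fixed, 260 (x) x 240 (y) x 6 mm; origin in the middle of its underside. The thermometer lies on it at the start.
- blades: bystander: two spare circular saw blades lying flat in a stack, 190 mm diameter, 6 mm high
- torch: bystander: dark steel torch lying flat, 120 mm long, 31 mm high; origin under its middle
- cleaner: bystander: can, 64 mm diameter, 130 mm high
- wrench: bystander: steel wrench lying flat, 180 mm long
- brush: bystander: brush lying flat, 160 mm long, at most 40 mm high
- mug: bystander: white mug, 80 mm diameter, 90 mm high
Not all that is in view belongs to the job. What is shaped like the thermometer but orange is not meant.

How it is judged:
On the way, in this order (a step that is already met when the one before it is completed fails the run):
1. the guard is slid fully open (within 15 mm of its stop) with the thermometer still on its mat (value of joint guard above 0.145 m and distance of thermometer from where it was at the start of the episode below 0.03 m), for 0.2 s.
2. guard open, the thermometer looks at the nut for 1.5 s without a break: line of sight within 15 mm (y, z), 0.2 rad of square, lens 60 to 120 mm off, slower than 30 mm/s and 0.2 rad/s (x of hub in the frame of nose between 0.06 and 0.12 m and y of hub in the frame of nose between -0.015 and 0.015 m and z of hub in the frame of nose between -0.015 and 0.015 m and angle between the x axis of nose and the x axis of hub, either way round below 0.2 rad and linear speed of thermometer below 0.03 m/s and angular speed of thermometer below 0.2 rad/s and value of joint guard above 0.14 m), for 1.5 s.
At the end, for the whole second after the job is handed in: The guard is open (within 20 mm of its stop); the thermometer lies at rest and released on the mat, same side down as at the start (within 0.12 rad of flat, any heading), its origin within 100 mm (x) and 90 mm (y) of the mat's middle (value of joint guard above 0.14 m and x of thermometer in the frame of mat between -0.1 and 0.1 m and y of thermometer in the frame of mat between -0.09 and 0.09 m and z of thermometer in the frame of mat between 0 and 0.015 m and angle between thermometer's own z axis and vertical below 0.12 rad and linear speed of thermometer below 0.02 m/s); the robot touches nothing.
It fails at once if the thermometer falls: out of the fingers and faster than 0.6 m/s (a drop of more than about 18 mm) (contact force between thermometer and the fingers below 0.05 N and linear speed of thermometer above 0.6 m/s).
It fails at once if the thermometer presses on the grinder or its guard with more than 2 N (contact force between thermometer and machine above 2 N).
It fails at once if a bystander (blades, torch, can, wrench, brush, mug) is moved more than 30 mm (distance of any of blades, torch, cleaner, wrench, brush, mug from where it was at the start of the episode above 0.03 m).
It also fails if it takes over 67 s, if anything falls off the work surface, if the arm or the gripper's body presses on something with over 40 N, if the wrist force passes 120 N, or if a joint passes its speed limit or range.

## Robot

A 6-joint arm with a two-finger parallel gripper is mounted at the origin on the work surface. World frame = base frame: x ahead of the robot, y to its left, z up, the work surface at z = 0. Lengths are in m, angles in rad, forces in N, time in s.
With the tool pointing down it reaches from about 0.25 to 0.775 m from the base axis. Payload 4 kg.
Tool frame: the origin (TCP) lies on the centre line of the jaws, within the pads' length; the fingertips stand 19 mm ahead of it and the grasp point (between the pads) is the TCP; z points along the fingers, y is the line along which they close (so a half turn about z gives the same grasp; the last joint's range is limited). The gripper opens to 94 mm and grips with 3 to 60 N. Pads are 16 mm wide; open, the fingers measure 119 mm over their backs; the gripper's body (75 mm by 177 mm) begins 78 mm behind the grasp point.
Start: joints at [1.021, 0.087, 1.371, -0, 1.684, -0.103], TCP at [0.238, 0.496, 0.225] pointing down, gripper open.
Joint ranges: [-3.1, 3.1], [-0.76, 2.03], [0.27, 2.55], [-1.08, 4.22], [0.17, 2.65], [-2.57, 2.57]. Speed limits (rad/s): [2.79, 2.79, 3.14, 3.14, 3.14, 3.14].

## Interface

Orientations are given as a rotation vector (axis times angle).
In Python, from plant import arm, imaging, job gives the robot as it stands.
- The arm moves only by the tool servo_tool, never from a script. Its argument "deltas" is a list that holds one entry, the list of rows, each a list of 7 numbers: the turn, a rotation vector about the tool's x, y, z in degrees, then the shift along the tool's x, y, z in mm, then the finger opening in mm, from 0 to 94. In form: [[[ax, ay, az, x, y, z, jaw], ...]]. A call has 1 to 12 rows; each row is the pose to reach, as a shift and turn from the pose commanded when the call began, along the tool's axes at that moment; what a row does not reach only later rows make up. A row lasts 1/8 s, in which the tool goes at most 62.5 mm and 10.7 degrees, less where a joint would pass 70% of its speed; a pose out of reach is approached as far as the arm can. A call with a gripper value outside its range is refused whole. The fingers move at their own pace and stop on an object; the grip force is fixed at half the most. Time passes only in rows, so rows that repeat a pose let the fingers close. It gives the time, the measured TCP pose, the force, the opening and the grip force at its end, in the units of the state.
- arm.get_state(): the state, without advancing time (a new reading comes with each control period).
- imaging.camera(name): name is "scene" or "top"; returns a dict with "frame" (384x512x3 uint8, red, green, blue), "range_z" (384x512 float32, m along the optical axis (not along the pixel's ray), 0 where there is no reading), "K" (3x3 intrinsics, pixels), "distortion" ([k1, k2, p1, p2, k3] as OpenCV has them; the pictures are not rectified), "R" (3x3) and "t" (3): a world point X has camera coordinates R X + t. Camera axes: x right, y down, z forward; pixel columns grow to the right and rows downward; lengths in m; the calibration is good to about 2 mm. A picture is of the moment at which its call begins.
- job.close_job(): hands the job in; it is judged then, once.
The state is a dict: "t": time; "q": joint angles; "dq": joint speeds; "joint_torque": joint torques, N m; "tcp_pos": TCP position; "tool_rot": TCP orientation; "force": force on the tool from outside, world axes, zero at the start; "torque": the same for the moment, N m; "finger_gap": finger opening in m; "grip_force": force on a finger pad.
Only numpy, scipy, OpenCV 4.12 (cv2) and the standard library are available. Lean on these libraries where they do the work, as an engineer would, in place of code of your own. Each camera call takes 0.05 s, during which the arm holds its last target. There are 200 camera calls.

## Working session

There is one attempt and no reset: what is moved stays moved. The work goes in short steps, Python scripts to look and compute and a tool call to move; the robot and the scene stay as the last step left them, time stands still between calls to the robot, and variables do not carry over. Pictures are saved under pics/ and viewed, at most 10 in all, crops included, and the job is handed in when it is done.

Besides the shell and the picture viewer there is one more tool, called after ">>>" in YAML: its name, and indented under it one key for each argument. servo_tool: Moves the arm, as the interface text tells. Its arguments: {"type":"object","properties":{"deltas":{"type":"array"}},"required":["deltas"]}

```bash
mkdir -p pics
cat > h.py <<'E'
import numpy as np, cv2
from scipy.spatial.transform import Rotation as Rn
from plant import arm, imaging, job
def cloud(c):
    h,w=c["range_z"].shape
    u,v=np.meshgrid(np.arange(w),np.arange(h))
    n=cv2.undistortPoints(np.stack([u,v],-1).reshape(-1,1,2).astype(float),c["K"],c["distortion"]).reshape(h,w,2)
    z=c["range_z"]
    P=np.dstack([n[...,0]*z,n[...,1]*z,z])
    return (P-c["t"])@c["R"]
def delta(pos,rot):
    """target pos + rotation matrix -> turn(deg), shift(mm) in tool frame of present pose"""
    s=arm.get_state(); R0=Rn.from_rotvec(s["tool_rot"]); 
    return np.round(np.degrees((R0.inv()*Rn.from_matrix(rot)).as_rotvec()),1), np.round(1000*R0.inv().apply(np.array(pos)-s["tcp_pos"]),1)
E
python3 - <<'E'
from h import *
s=arm.get_state(); print({k:np.round(v,3) for k,v in s.items()})
a=[]
for n in("scene","top"):
    c=imaging.camera(n); np.savez(f"{n}0.npz",**c)
    cv2.imwrite(f"pics/{n}0.png",cv2.resize(c["frame"][...,::-1],(800,600)))
    print(n,(-c["R"].T@c["t"]).round(3),c["R"].round(2).tolist(),(c["range_z"]==0).mean())
E
```

```text
{'t': np.float64(0.0), 'q': array([ 1.021,  0.088,  1.372, -0.   ,  1.684, -0.103]), 'dq': array([-0.001, -0.001,  0.   , -0.002, -0.   ,  0.001]), 'joint_torque': array([ 1.0000e-03, -3.4018e+01, -3.0243e+01,  7.2000e-02,  3.3000e-02,
       -0.0000e+00]), 'tcp_pos': array([0.237, 0.496, 0.223]), 'tool_rot': array([-6.960e-01, -3.063e+00,  3.000e-03]), 'force': array([-0.478,  0.159, -0.201]), 'torque': array([ 0.115, -0.037,  0.016]), 'grip_force': np.float64(0.0), 'finger_gap': np.float64(0.094)}
scene [ 1.598 -0.262  0.89 ] [[0.17, 0.99, 0.01], [0.55, -0.09, -0.83], [-0.82, 0.14, -0.56]] 0.003926595052083333
top [ 0.426 -0.034  1.433] [[0.01, -1.0, 0.02], [-1.0, -0.01, -0.09], [0.09, -0.02, -1.0]] 0.004364013671875
```

View pics/scene0.png

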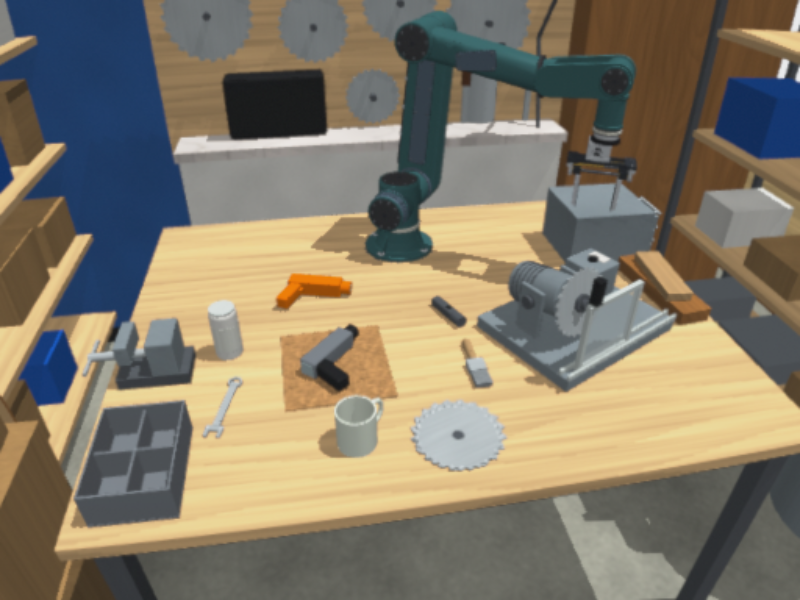

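View pics/top0.png

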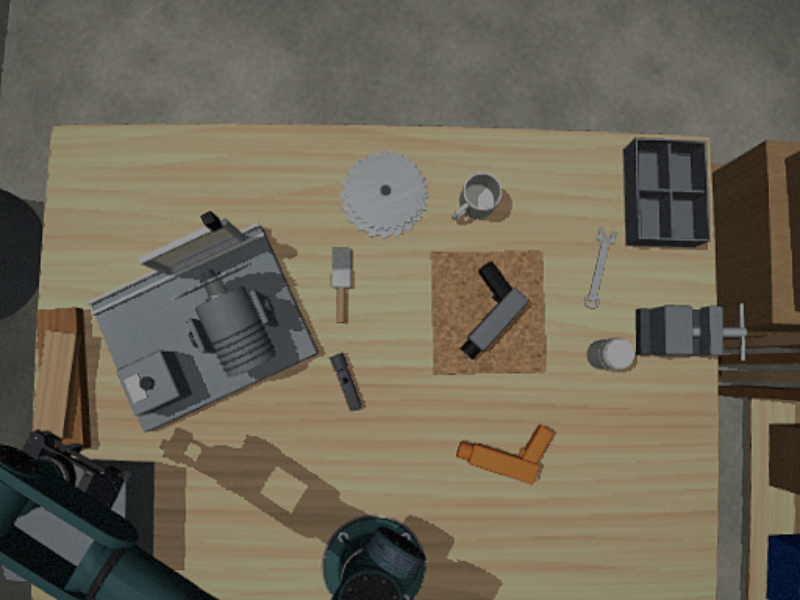

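The scene view shows the grinder at right (guard handle near (598,290), nut near (583,300)) and the thermometer on the mat at (330,350). In the top view the handle is near (210,220), the thermometer's nose near (470,350) and its handle near (492,278).

Run:
```python
from h import *
for n in("top","scene"):
    c=dict(np.load(n+"0.npz")); P=cloud(c); f=c["frame"].astype(int); mx=f.max(2)
    hsv=cv2.cvtColor(c["frame"],cv2.COLOR_RGB2HSV)
    print(n,"table z",np.median(P[(abs(P[...,0]-.3)<.03)&(abs(P[...,1])<.05)],0))
    # handle
    m=(mx<60)&(P[...,2]>.235)&(P[...,2]<.285)&(P[...,0]>.4)&(P[...,1]>.1)
    print("handle",m.sum(),P[m].mean(0).round(4),P[m].min(0).round(3),P[m].max(0).round(3))
    # base plate
    m=(abs(P[...,2]-.035)<.006)&(P[...,1]>.05)&(hsv[...,1]<70)&(P[...,0]>.2)
    m=cv2.morphologyEx(m.astype(np.uint8),cv2.MORPH_OPEN,np.ones((3,3)))>0
    r=cv2.minAreaRect(P[m][:,:2].astype(np.float32)); print("base",m.sum(),r,cv2.boxPoints(r).round(3).tolist())
    # mat
    m=(abs(P[...,2]-.006)<.006)&(hsv[...,1]>110)&(mx<200)&(abs(P[...,0]-.53)<.2)&(abs(P[...,1]+.2)<.2)
    m=cv2.morphologyEx(m.astype(np.uint8),cv2.MORPH_OPEN,np.ones((5,5)))>0
    r=cv2.minAreaRect(P[m][:,:2].astype(np.float32)); print("mat",m.sum(),r)
    # thermometer
    for nm,lo,hi in(("barrel",75,200),("black",0,60)):
        m=(P[...,2]>.022)&(P[...,2]<.07)&(hsv[...,1]<90)&(mx>lo)&(mx<hi)&(abs(P[...,0]-.53)<.12)&(abs(P[...,1]+.2)<.12)
        k,l,st,ce=cv2.connectedComponentsWithStats(m.astype(np.uint8))
        for i in range(1,k):
            if st[i,4]>15:
                q=P[l==i]; print(nm,st[i,4],cv2.minAreaRect(q[:,:2].astype(np.float32)),q.mean(0).round(4),"zmax",np.percentile(q[:,2],90).round(4))
    # guard-top
    m=(abs(P[...,2]-.2)<.012)&(P[...,0]>.4)&(P[...,1]>.1)&(hsv[...,1]<70)
    q=P[m]; print("guardtop?",m.sum(),cv2.minAreaRect(q[:,:2].astype(np.float32)) if m.sum()>5 else 0)
```

```text
top table z [ 2.99215796e-01  2.98152624e-04 -6.86489037e-04]
handle 82 [0.6746 0.2943 0.2592] [0.664 0.283 0.236] [0.689 0.308 0.271]
base 5481 ((0.4932367205619812, 0.3650267422199249), (0.29789164662361145, 0.4005869925022125), 25.50054168701172) [[0.27300000190734863, 0.4819999933242798], [0.4449999928474426, 0.11999999731779099], [0.7139999866485596, 0.24799999594688416], [0.5410000085830688, 0.6100000143051147]]
mat 0 ((0.0, 0.0), (0.0, 0.0), 0.0)
barrel 546 ((0.5224275588989258, -0.2529810965061188), (0.04080605506896973, 0.14613908529281616), 47.7032585144043) [ 0.5213 -0.2521  0.0493] zmax 0.0529
black 218 ((0.5982487201690674, -0.24445094168186188), (0.07841759920120239, 0.03943542391061783), 37.51219940185547) [ 0.5982 -0.2463  0.0433] zmax 0.0478
black 65 ((0.45896071195602417, -0.19424620270729065), (0.036798492074012756, 0.026921819895505905), 46.67859649658203) [ 0.4583 -0.1952  0.042 ] zmax 0.0457
guardtop? 322 ((0.6078568696975708, 0.3428821563720703), (0.09854788333177567, 0.1810220181941986), 24.992204666137695)
scene table z [ 0.29810612 -0.00462937 -0.00103138]
h
[... 364 characters left out ...]
40 ((0.5329280495643616, -0.24067871272563934), (0.2361791729927063, 0.23020502924919128), 88.22408294677734)
barrel 454 ((0.5231720209121704, -0.25151389837265015), (0.04731786996126175, 0.15505659580230713), 48.028465270996094) [ 0.5331 -0.2532  0.0442] zmax 0.0504
black 19 ((0.4671497642993927, -0.18913738429546356), (0.01682976447045803, 0.015517011284828186), 49.32369613647461) [ 0.4679 -0.1878  0.0387] zmax 0.0444
black 218 ((0.6065320372581482, -0.2450852245092392), (0.08061161637306213, 0.04114246368408203), 33.847564697265625) [ 0.6143 -0.248   0.039 ] zmax 0.0451
guardtop? 351 ((0.6116546392440796, 0.3412873148918152), (0.10527502000331879, 0.18445806205272675), 27.067747116088867)
```

```bash
cat >> h.py <<'E'
th=np.radians(25.5); MX=np.array([-np.cos(th),-np.sin(th),0]); MY=np.array([np.sin(th),-np.cos(th),0]); Z=np.array([0,0,1.])
def frame(y,z):
    z=z/np.linalg.norm(z); y=y-z*(y@z); y=y/np.linalg.norm(y); return np.column_stack([np.cross(y,z),y,z])
E
python3 - <<'E'
from h import *
print(Rn.from_rotvec(arm.get_state()["tool_rot"]).as_matrix().round(3))
p=np.array([.680,.294,.25])
for s in(1,-1):
    for z in(.34,.25): print(s,delta([*p[:2],z],frame(s*MY,-Z)))
E
```

```text
[[-0.902  0.432 -0.001]
 [ 0.432  0.902 -0.002]
 [ 0.    -0.002 -1.   ]]
1 (array([-1.000e-01,  1.000e-01,  1.289e+02]), array([-486.2,    9.2, -116.7]))
1 (array([-1.000e-01,  1.000e-01,  1.289e+02]), array([-486.2,    9.4,  -26.7]))
-1 (array([ -0.1,  -0.1, -51.1]), array([-486.2,    9.2, -116.7]))
-1 (array([ -0.1,  -0.1, -51.1]), array([-486.2,    9.4,  -26.7]))
```

>>> servo_tool:
  deltas:
    - [[0,0,0,0,0,-60,94],[0,0,0,-30,0,-117,80],[0,0,-10,-90,2,-117,60],[0,0,-20,-150,4,-117,60],[0,0,-30,-210,6,-117,60],[0,0,-40,-270,8,-117,60],[0,0,-51,-330,9,-117,60],[0,0,-51,-390,9,-117,60],[0,0,-51,-450,9,-117,60],[0,0,-51,-486,9,-117,60],[0,0,-51,-486,9,-117,60],[0,0,-51,-486,9,-117,60]]

```text
t: 1.6
tcp_pos: [0.6793, 0.2946, 0.341]
tool_rot: [0.691, -3.063, -0.001]
force: [0.0, 0.2, 0.9]
finger_gap: 0.0601
grip_force: 0.0
```

Run:
```python
from h import *
s=arm.get_state(); print({k:np.round(s[k],4) for k in("t","q","tcp_pos","tool_rot","force","finger_gap")})
c=imaging.camera("scene"); f=cv2.resize(c["frame"][140:270,280:450][...,::-1],None,fx=4.5,fy=4.5); cv2.imwrite("pics/s1.png",f)
P=cloud(c); m=(c["frame"].max(2)<60)&(P[...,2]>.215)&(P[...,2]<.275)&(abs(P[...,0]-.68)<.04)&(abs(P[...,1]-.294)<.04)
print(m.sum(),P[m].mean(0),P[m].min(0),P[m].max(0))
print(delta([.680,.294,.25],frame(-MY,-Z)))
```

```text
{'t': np.float64(1.6), 'q': array([ 3.3250e-01,  5.9220e-01,  4.8630e-01,  6.0000e-04,  2.0644e+00,
       -1.6819e+00]), 'tcp_pos': array([0.6793, 0.2946, 0.341 ]), 'tool_rot': array([ 6.9130e-01, -3.0632e+00, -6.0000e-04]), 'force': array([0.0183, 0.1872, 0.8696]), 'finger_gap': np.float64(0.0601)}
123 [0.68494234 0.29310909 0.24223608] [0.67362731 0.2814728  0.21522181] [0.69461853 0.30849489 0.26585224]
(array([ 0.,  0., -0.]), array([-0.6, -1.5, 91.9]))
```

View pics/s1.png

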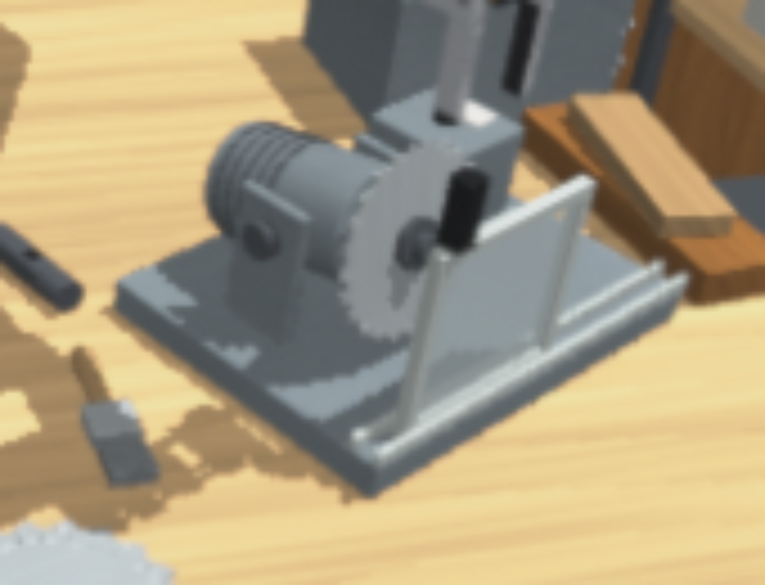

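Crop shows the handle post at about (462,208), standing clear below the open fingers, and the nut at (415,243).

>>> servo_tool:
  deltas:
    - [[0,0,0,0,-1,50,60],[0,0,0,0,-1,92,60],[0,0,0,0,-1,92,30],[0,0,0,0,10,92,30],[0,0,0,0,30,92,30],[0,0,0,0,50,92,30],[0,0,0,0,70,92,30],[0,0,0,0,90,92,30],[0,0,0,0,110,92,30],[0,0,0,0,125,92,30],[0,0,0,0,135,92,30],[0,0,0,0,140,92,30]]

```text
t: 3.15
tcp_pos: [0.6193, 0.4212, 0.2491]
tool_rot: [0.691, -3.064, 0.0]
force: [0.5, -2.2, 2.4]
finger_gap: 0.0299
grip_force: 1.1
```

>>> servo_tool:
  deltas:
    - [[0,0,0,0,5,0,30],[0,0,0,0,9,0,30],[0,0,0,0,12,0,30],[0,0,0,0,14,0,30]]

```text
t: 3.65
tcp_pos: [0.6136, 0.4331, 0.2491]
tool_rot: [0.69, -3.064, 0.0]
force: [0.6, -3.3, -0.1]
finger_gap: 0.0305
grip_force: 1.0
```

>>> servo_tool:
  deltas:
    - [[0,0,0,0,3,0,30],[0,0,0,0,5,0,30]]

```text
t: 3.9
tcp_pos: [0.6114, 0.4379, 0.2491]
tool_rot: [0.691, -3.064, 0.0]
force: [0.5, -3.8, -0.6]
finger_gap: 0.0302
grip_force: 1.0
```

>>> servo_tool:
  deltas:
    - [[0,0,0,0,3,0,30],[0,0,0,0,6,0,30],[0,0,0,0,6,0,30]]

```text
t: 4.28
tcp_pos: [0.6111, 0.4387, 0.2491]
tool_rot: [-0.682, 3.067, -0.013]
force: [2.6, -12.1, -1.4]
finger_gap: 0.0303
grip_force: 5.9
```

Run:
```python
from h import *
s=arm.get_state(); print({k:np.round(s[k],4) for k in("t","q","tcp_pos","tool_rot","force","finger_gap")})
```

```text
{'t': np.float64(4.275), 'q': array([ 0.5506,  0.5743,  0.6972, -0.0079,  1.8726, -1.4602]), 'tcp_pos': array([0.6111, 0.4387, 0.2491]), 'tool_rot': array([-0.6819,  3.0666, -0.0125]), 'force': array([  2.5916, -12.0555,  -1.4056]), 'finger_gap': np.float64(0.0303)}
```

>>> servo_tool:
  deltas:
    - [[0,0,0,0,-9,0,60],[0,0,0,0,-9,0,60],[0,0,0,0,-9,-60,60],[0,0,0,0,-9,-110,60],[0,0,0,0,-60,-110,60],[0,0,0,0,-120,-110,60],[0,0,0,0,-180,-110,60],[0,0,0,0,-240,-110,60],[0,0,0,30,-300,-110,60],[0,0,0,60,-360,-110,60]]

```text
t: 5.52
tcp_pos: [0.7098, 0.1007, 0.3589]
tool_rot: [-0.693, 3.064, 0.002]
force: [0.1, -0.2, 0.4]
finger_gap: 0.0602
grip_force: 0.0
```

Run:
```python
from h import *
s=arm.get_state(); print({k:np.round(s[k],4) for k in("t","q","tcp_pos","tool_rot","force","finger_gap")})
for n in("scene","top"):
    c=imaging.camera(n); np.savez(n+"1.npz",**c); P=cloud(c); f=c["frame"]; mx=f.max(2).astype(int)
    mean=np.array([.5816,.3186,0]); Q=P-mean; M=np.dstack([Q@MX,Q@MY,P[...,2]])
    m=(mx<70)&(P[...,2]>.215)&(P[...,2]<.28)&(abs(M[...,0]+.075)<.03)&(M[...,1]<0)&(M[...,1]>-.2)
    print(n,"handle",m.sum(),M[m].mean(0).round(4))
    if n=="scene":
        # blade pixels
        m=(M[...,2]>.06)&(M[...,2]<.25)&(M[...,0]>-.06)&(M[...,0]<.03)&(abs(M[...,1])<.09)
        print(m.sum()); q=M[m]; 
        for _ in range(6):
            A=np.c_[q[:,1:],np.ones(len(q))]; k=np.linalg.lstsq(A,q[:,0],rcond=None)[0]; r=q[:,0]-A@k; q=q[abs(r)<max(.003,1.5*np.std(r))]
        print("plane x=",k.round(4),len(q),np.std(r),"lean",np.arctan(k[1])); 
        print("blade y/z extent",q.min(0).round(3),q.max(0).round(3))
        vs,us=np.where(m); print("px",us.min(),us.max(),vs.min(),vs.max())
        d=m&(mx<95)&(abs(M[...,1])<.04); print("dark",d.sum(),M[d].mean(0).round(4))
        cv2.imwrite("pics/s2.png",cv2.resize(f[160:240,340:440][...,::-1],None,fx=7,fy=7,interpolation=cv2.INTER_NEAREST))
```

```text
{'t': np.float64(5.525), 'q': array([ 6.1300e-02,  5.3120e-01,  5.4040e-01,  1.4000e-03,  2.0697e+00,
       -1.9539e+00]), 'tcp_pos': array([0.7098, 0.1007, 0.3589]), 'tool_rot': array([-6.9330e-01,  3.0636e+00,  1.8000e-03]), 'force': array([ 0.0702, -0.2234,  0.4063]), 'finger_gap': np.float64(0.0602)}
scene handle 100 [-0.0803 -0.0831  0.2402]
1011
plane x= [ 0.006   0.1883 -0.0266] 824 0.0014390856299668776 lean 0.18609934437349407
blade y/z extent [-0.016 -0.082  0.062] [0.017 0.084 0.22 ]
px 355 386 171 215
dark 79 [-0.0098  0.0084  0.1453]
top handle 115 [-0.0732 -0.0871  0.2503]
```

View pics/s2.png

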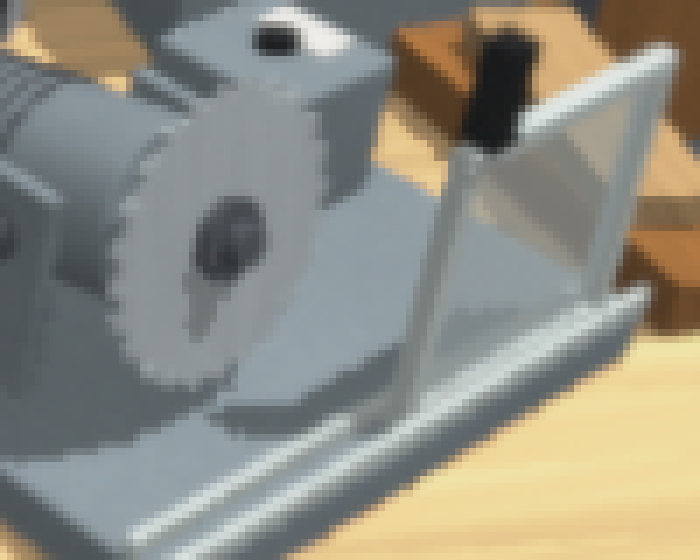

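Crop shows the blade uncovered, guard slid right to its stop, and the nut/flange centred near crop (232,240), i.e. image (373,194).

Run:
```python
from h import *
c=dict(np.load("scene1.npz")); P=cloud(c); mx=c["frame"].max(2).astype(int)
M=(lambda Q:np.dstack([Q@MX,Q@MY,P[...,2]]))(P-np.array([.5816,.3186,0]))
r=M[...,0]-(.006*M[...,1]+.1883*M[...,2]-.0266)
m=(abs(r)<.005)&(M[...,2]>.05)&(M[...,2]<.24)&(abs(M[...,1])<.1)
m=cv2.morphologyEx(m.astype(np.uint8),cv2.MORPH_OPEN,np.ones((3,3)))>0
print(cv2.minEnclosingCircle(np.c_[M[m][:,1],M[m][:,2]/np.cos(.186)].astype(np.float32)))
print("ext",np.percentile(M[m],[1,99],axis=0))
sl=(slice(183,205),slice(364,384))
print((1000*r[sl]).astype(int)[::2]); print(mx[sl][::2])
n=(r<-.012)&(r>-.05)&(abs(M[...,1])<.04)&(M[...,2]>.1)&(M[...,2]<.19)&(mx<110)
print("nut",n.sum(),M[n].mean(0),np.percentile(r[n],[5,50]),M[n].min(0),M[n].max(0))
```

```text
((2.4577253498136997e-05, 0.142593652009964), 0.08603139966726303)
ext [[-0.01425839 -0.07676436  0.06881768]
 [ 0.01544031  0.07835234  0.21518514]]
[[  0  -2  -2   1   3   0   0   4  -1   0  -2   0   1  -2   0   0   0   0
   -1   1]
 [  1   0   1  -2   0   0   0   0   2   0   1   0   0   0   1   2  -1  -2
    0   1]
 [  1   1   0  -2  -3  -1   2   0   0   3  -2   0  -1  -1   1   0   3   0
    0   2]
 [  0  -1   0  -4   1   3  -5   0  -4 -10  -9  -8  -9   0   1  -1   0   1
   -1  -1]
 [  0   1   0   1   1  -3  -3  -8  -9  -7  -8  -4  -8  -8   1   0  -2   1
   -2   1]
 [  0   0  -4   0   0  -5 -10  -8  -9 -13 -18 -16 -20 -18   2   0   0   0
    0   1]
 [ -1   0   0  -3  -4  -6  -9  -8 -12 -16 -19 -20 -22 -21  -1   2  -1  -3
    0  -1]
 [  1   0   0   0  -3  -4  -8  -7  -9 -16 -19 -19 -19  -1   2   2  -1   0
   -2  -2]
 [  2  -2  -1   2   0  -1  -8  -8  -9  -6  -5  -1  -2   0   0   0  -1   0
    0  61]
 [  0   0  -1   3  -1   1   0   0   2   1   1   0   0   0   0  -1   0  -2
    0  53]
 [ -1   2   1   4   1   0  -1  -1   0  -1  -1   0   0   0   0   4   0  -1
   46  43]]
[[150 151 151 
[... 368 characters left out ...]
 89  86  86 105 146 150 151 152
  150 150]
 [149 149 149 141  88  73  78  78  76  87  93  88  84  99 136 149 150 152
  150 149]
 [147 148 146 122  74  68  77  69  63  70  79  80  81 100 136 149 151 152
  150 151]
 [147 148 145 109  71  66  73  63  55  58  75  88 104 134 149 150 151 151
  150 152]
 [147 146 125 117 111  84  72  75  72  84 122 148 151 152 151 151 150 151
  154 161]
 [148 147 129 118 116 117 115 117 121 145 152 154 153 151 150 150 152 155
  163 166]
 [148 149 148 123 118 118 121 146 148 151 153 154 153 150 149 150 152 159
  165 166]]
nut 31 [-0.01733318  0.00388495  0.1464112 ] [-0.0217103  -0.01934971] [-0.0218135  -0.00915525  0.13535508] [-0.01058836  0.01411546  0.15530939]
```

Run:
```python
from h import *
D=[([.0876,1.3715],[.2377,.496,.2241]),([.5922,.4863],[.6793,.2946,.341]),([.5743,.6972],[.6111,.4387,.2491]),([.5312,.5404],[.7098,.1007,.3589])]
q1=[1.021,.3325,.5506,.0613]
A=[];b=[]
for (q,p),a1 in zip(D,q1):
    c,s=np.cos(a1),np.sin(a1); r=c*p[0]+s*p[1]; print("lat",-s*p[0]+c*p[1])
    A+=[[np.sin(q[0]),np.sin(sum(q)),1,0,np.cos(q[0]),np.cos(sum(q))],[np.cos(q[0]),np.cos(sum(q)),0,1,-np.sin(q[0]),-np.sin(sum(q))]]; b+=[r,p[2]]
A=np.array(A)
for k in(4,6):
    x,res,rk,sv=np.linalg.lstsq(A[:,:k],b,rcond=None); print(x.round(4),(A[:,:k]@x-b).round(4),sv.round(3))
```

```text
lat 0.056496356907415085
lat 0.056736189969132794
lat 0.054138164055430704
lat 0.057027364406603116
[ 0.518   0.5422 -0.0347 -0.3476] [ 0.0024  0.0048 -0.006  -0.0025  0.0145 -0.0019 -0.0109 -0.0003] [3.268 2.267 0.397 0.156]
[ 4.459e-01  4.982e-01  3.000e-04 -1.719e-01  1.200e-03  1.043e-01] [ 0.      0.      0.0002 -0.     -0.     -0.     -0.0002  0.    ] [3.427 3.427 0.497 0.497 0.082 0.082]
```

Run:
```python
from h import *
a=np.radians(137.8); tx=np.array([np.cos(a),np.sin(a),0]); ty=np.cross(Z,tx)
for z in(.2,.031): print(delta([.5098,-.2405,z],frame(-ty,-Z)))
```

```text
(array([-0.1,  0.1, 67.2]), array([ 323.1, -219.9,  160.5]))
(array([-0.1,  0.1, 67.2]), array([ 323.3, -219.6,  329.5]))
```

>>> servo_tool:
  deltas:
    - [[0,0,10,45,-30,0,80],[0,0,20,90,-60,0,80],[0,0,30,135,-92,20,80],[0,0,40,180,-123,50,80],[0,0,50,230,-155,80,80],[0,0,60,275,-190,120,80],[0,0,67.2,323,-220,160,80],[0,0,67.2,323,-220,200,80],[0,0,67.2,323,-220,240,80],[0,0,67.2,323,-220,260,80],[0,0,67.2,323,-220,260,80]]

```text
t: 7.0
tcp_pos: [0.5118, -0.234, 0.0977]
tool_rot: [-1.118, -2.933, -0.003]
force: [-1.1, 0.2, 0.2]
finger_gap: 0.0797
grip_force: 0.0
```

Run:
```python
from h import *
s=arm.get_state(); print({k:np.round(s[k],4) for k in("t","q","tcp_pos","tool_rot","force","finger_gap")})
c=imaging.camera("scene"); cv2.imwrite("pics/s3.png",cv2.resize(c["frame"][170:280,160:280][...,::-1],None,fx=5,fy=5))
a=np.radians(137.8); tx=np.array([np.cos(a),np.sin(a),0]); ty=np.cross(Z,tx)
print(delta([.5098,-.2405,.031],frame(-ty,-Z)))
```

```text
{'t': np.float64(7.0), 'q': array([-5.3030e-01,  1.7630e-01,  1.5259e+00,  1.2000e-03,  1.4430e+00,
       -1.3731e+00]), 'tcp_pos': array([ 0.5118, -0.234 ,  0.0977]), 'tool_rot': array([-1.1176e+00, -2.9325e+00, -2.8000e-03]), 'force': array([-1.1128,  0.1783,  0.1528]), 'finger_gap': np.float64(0.0797)}
(array([ 0.1, -0. ,  0.5]), array([-1.7, -6.3, 68.5]))
```

View pics/s3.png

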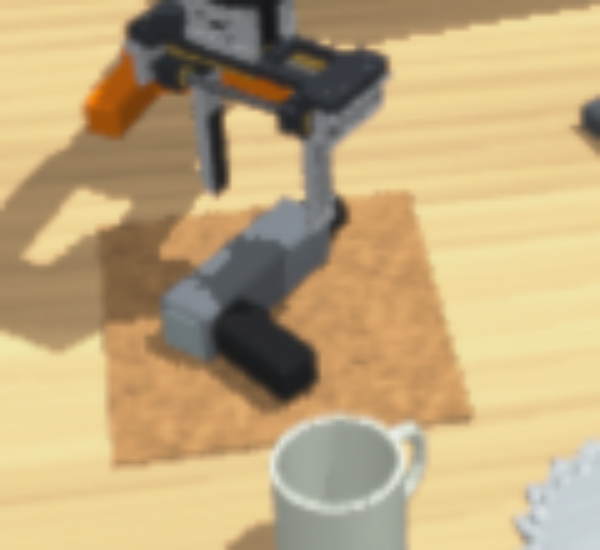

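The picture shows the open fingers above the barrel (fingertips at crop (215,185) and (320,215), barrel centred near (250,275)), about in line with it.

>>> servo_tool:
  deltas:
    - [[0,0,0,0,0,10,80],[0,0,0,0,0,10,80]]

```text
t: 7.3
tcp_pos: [0.5124, -0.2356, 0.0897]
tool_rot: [1.12, 2.935, 0.0]
force: [-0.6, -0.0, -0.5]
finger_gap: 0.0802
grip_force: 0.0
```

Run:
```python
from h import *
a=np.radians(137.8); tx=np.array([np.cos(a),np.sin(a),0]); ty=np.cross(Z,tx)
print(delta([.5098,-.2405,.031],frame(-ty,-Z)))
```

```text
(array([0. , 0. , 0.4]), array([-1.4, -5.4, 58.7]))
```

>>> servo_tool:
  deltas:
    - [[0,0,0.4,-1.4,-5.4,20,80],[0,0,0.4,-1.4,-5.4,45,80],[0,0,0.4,-1.4,-5.4,58,80],[0,0,0.4,-1.4,-5.4,58,80],[0,0,0.4,-1.4,-5.4,58,50],[0,0,0.4,-1.4,-5.4,58,35],[0,0,0.4,-1.4,-5.4,58,30],[0,0,0.4,-1.4,-5.4,58,30],[0,0,0.4,-1.4,-5.4,58,30]]

```text
t: 8.43
tcp_pos: [0.5097, -0.2409, 0.0319]
tool_rot: [1.131, 2.93, -0.0]
force: [-0.5, 1.0, 1.7]
finger_gap: 0.044
grip_force: 30.0
```

>>> servo_tool:
  deltas:
    - [[0,0,0,0,0,-20,30],[0,0,0,0,0,-60,30],[0,0,0,0,0,-110,30],[0,0,0,0,0,-160,30],[0,0,0,0,0,-170,30],[0,0,0,0,0,-170,30]]

```text
t: 9.18
tcp_pos: [0.5091, -0.2406, 0.2]
tool_rot: [-1.13, -2.929, -0.001]
force: [-0.5, -0.2, -4.0]
finger_gap: 0.044
grip_force: 30.0
```

```bash
cat >> h.py <<'E'
LEAN=.186
HX=np.cos(LEAN)*MX-np.sin(LEAN)*Z
HUB=np.array([.5816,.3186,0])-.0197*MX+.002*MY+.145*Z
RH=np.column_stack([HX,-MY,np.cross(HX,-MY)])
def hold(d,side=0,noff=(.080,0,.004)): return HUB-d*HX-RH@np.array(noff)+side*MY
E
python3 - <<'E'
from h import *
s=arm.get_state(); print(s["finger_gap"],s["force"],s["q"].round(3))
c=imaging.camera("top"); P=cloud(c); f=c["frame"]; mx=f.max(2).astype(int)
R=Rn.from_rotvec(s["tool_rot"]).as_matrix(); T=(P-s["tcp_pos"])@R
m=(abs(T[...,0])<.16)&(abs(T[...,1])<.14)&(abs(T[...,2])<.05)
nose=m&(mx<65)&(T[...,0]>.05); print("nose",nose.sum(),T[nose].mean(0).round(4),T[nose].min(0).round(4),T[nose].max(0).round(4))
b=m&(mx>75)&(abs(T[...,1])<.025)&(T[...,2]<-.01); print("barrel top",b.sum(),cv2.minAreaRect(T[b][:,:2].astype(np.float32)),np.median(T[b],0).round(4), np.polyfit(T[b][:,0],T[b][:,2],1).round(4))
print(RH.round(3).tolist(),HUB.round(3)); print(hold(.088),hold(.088,.15)); print(delta(hold(.088,.15),RH));
E
```

```text
0.043959831585490945 [-0.45456482 -0.18980864 -3.99944227] [-0.542  0.124  1.379  0.     1.641 -1.376]
nose 21 [ 0.0673 -0.0143 -0.0064] [ 0.0557 -0.0194 -0.0127] [ 0.082  -0.0097  0.0049]
barrel top 76 ((0.036515578627586365, -0.013588807545602322), (0.018011564388871193, 0.03680525720119476), 82.88623809814453) [ 0.0358 -0.0128 -0.017 ] [ 0.0412 -0.0187]
[[-0.887, -0.431, 0.167], [-0.423, 0.903, 0.08], [-0.185, -0.0, -0.983]] [0.6   0.325 0.145]
[0.7485932  0.39603582 0.17999914] [0.81316987 0.26064802 0.17999914]
(array([ -6.2,  -9.6, -67.5]), array([110.7, 575.7,  18.5]))
```

>>> servo_tool:
  deltas:
    - [[-0.5,-0.8,-5.5,6,30,1,30],[-1,-1.6,-11.2,16,85,3,30],[-1.5,-2.4,-17,27,140,4,30],[-2.1,-3.2,-22.5,38,195,6,30],[-2.6,-4,-28.3,48,250,8,30],[-3.1,-4.8,-34,59,305,10,30],[-3.6,-5.6,-40,70,360,12,30],[-4.2,-6.5,-46,80,415,14,30],[-4.8,-7.4,-52,90,470,15,30],[-5.4,-8.4,-59,101,525,17,30],[-6.2,-9.6,-67.5,111,576,18.5,30],[-6.2,-9.6,-67.5,111,576,18.5,30]]

```text
t: 10.72
tcp_pos: [0.8124, 0.2642, 0.1729]
tool_rot: [-0.662, 2.895, 0.059]
force: [-0.2, -0.8, -4.2]
finger_gap: 0.0437
grip_force: 30.0
```

>>> servo_tool:
  deltas:
    - [[0,0,0,0,0,0,30],[0,0,0,0,0,0,30]]

```text
t: 10.98
tcp_pos: [0.8138, 0.2588, 0.1823]
tool_rot: [-0.65, 2.886, 0.056]
force: [-0.1, 0.6, -3.5]
finger_gap: 0.0438
grip_force: 30.0
```

Run:
```python
from h import *
s=arm.get_state(); print({k:np.round(s[k],4) for k in("t","q","tcp_pos","force","finger_gap")})
print(delta(hold(.088,.15),RH),delta(hold(.088),RH))
c=imaging.camera("scene"); cv2.imwrite("pics/s4.png",cv2.resize(c["frame"][110:290,250:490][...,::-1],None,fx=3,fy=3))
```

```text
{'t': np.float64(10.975), 'q': array([ 0.2274,  0.6765,  0.6846,  0.0365,  1.5975, -1.7824]), 'tcp_pos': array([0.8138, 0.2588, 0.1823]), 'force': array([-0.1012,  0.6001, -3.4688]), 'finger_gap': np.float64(0.0438)}
(array([-0.2,  0. , -0.1]), array([0.2, 2. , 2.3])) (array([-0.2,  0. , -0.1]), array([  0.4, 152. ,   1.8]))
```

View pics/s4.png

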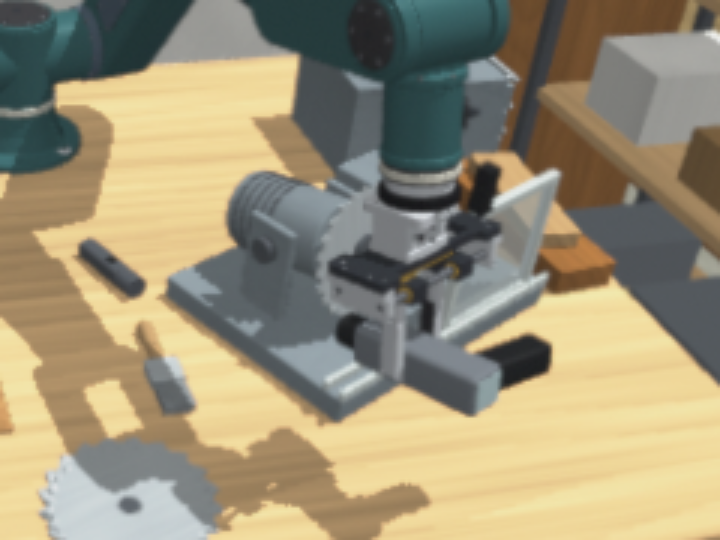

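The thermometer is gripped, level and clear of the grinder (nose at crop (350,330)), guard open to its right.

>>> servo_tool:
  deltas:
    - [[0,0,0,0,20,0,30],[0,0,0,0,50,0,30],[0,0,0,0,80,0,30],[0,0,0,0,110,0,30],[0,0,0,0,130,1,30],[0,0,0,0,145,1,30],[0,0,0,0,152,2,30],[0,0,0,0,152,2,30],[0,0,0,0,152,2,30],[0,0,0,0,152,2,30]]

```text
t: 12.28
tcp_pos: [0.7497, 0.3968, 0.1805]
tool_rot: [-0.651, 2.884, 0.056]
force: [-0.7, 0.7, -3.6]
finger_gap: 0.044
grip_force: 30.0
```

Run:
```python
from h import *
s=arm.get_state(); print({k:np.round(s[k],4) for k in("t","tcp_pos","force","finger_gap")})
print(delta(hold(.088),RH))
# rear end & barrel check in the tool frame, and hub in nose frame
R=Rn.from_rotvec(s["tool_rot"]).as_matrix()
print("hub in nose (tool axes)",R.T@(HUB-s["tcp_pos"])-[.08,0,.004], "ang",np.arccos((R[:,0]@HX)))
c=imaging.camera("scene"); P=cloud(c); mx=c["frame"].max(2).astype(int); T=(P-s["tcp_pos"])@R
m=(T[...,0]>-.13)&(T[...,0]<.1)&(abs(T[...,1])<.03)&(T[...,2]>-.035)&(T[...,2]<.045)
g=m&(mx>75)&(T[...,0]<-.02); q=T[g]
print("rear",g.sum(),q.min(0).round(4),q.max(0).round(4))
top=q[(q[:,2]<-.012)&(q[:,0]>-.085)]; print("top z vs x",len(top),np.polyfit(top[:,0],top[:,2],1).round(4))
side=q[(q[:,1]<-.017)&(q[:,0]>-.085)]; print("side y vs x",len(side),np.polyfit(side[:,0],side[:,1],1).round(4))
cv2.imwrite("pics/s5.png",cv2.resize(c["frame"][140:260,320:480][...,::-1],None,fx=4.5,fy=4.5))
```

```text
{'t': np.float64(12.275), 'tcp_pos': array([0.7497, 0.3968, 0.1805]), 'force': array([-0.6889,  0.6599, -3.6154]), 'finger_gap': np.float64(0.044)}
(array([-0.2,  0.1, -0. ]), array([ 1.4, -0.2,  0.3]))
hub in nose (tool axes) [ 8.93925527e-02 -2.97503185e-04 -6.62038090e-05] ang 0.002282231739491356
rear 462 [-0.0918 -0.0265 -0.0215] [-0.0201  0.0298  0.026 ]
top z vs x 162 [ 0.0395 -0.0148]
side y vs x 247 [ 0.0165 -0.021 ]
```

View pics/s5.png

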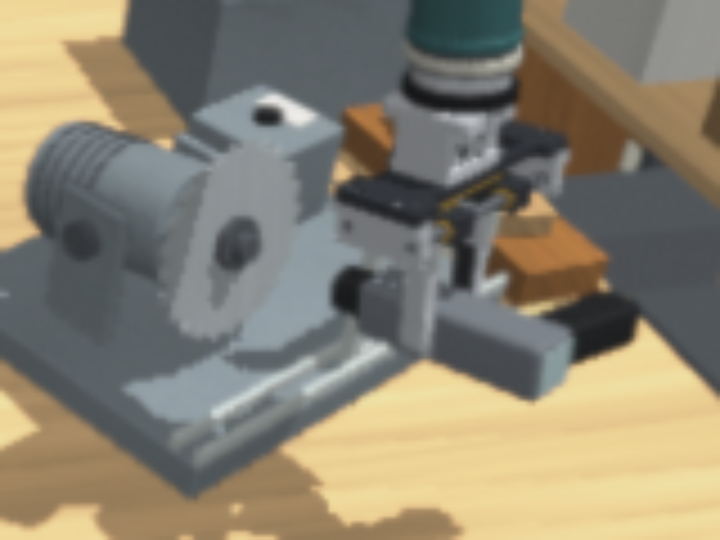

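Crop shows the nose (350,290) facing the nut (238,243), clear of the guard; I check the pitch of the held barrel more carefully before dwelling.

Run:
```python
from h import *
s=arm.get_state(); R=Rn.from_rotvec(s["tool_rot"]).as_matrix()
F=[imaging.camera("scene") for _ in range(6)]
c=F[0]; c["range_z"]=np.mean([f["range_z"] for f in F],0); T=(cloud(c)-s["tcp_pos"])@R
mx=c["frame"].max(2).astype(int)
m=(T[...,0]>-.085)&(T[...,0]<-.02)&(abs(T[...,1])<.017)&(abs(T[...,2]+.018)<.007)&(mx>75)
m=cv2.erode(m.astype(np.uint8),np.ones((3,3)))>0
q=T[m]; print(len(q))
for _ in range(5):
    A=np.c_[q[:,:2],np.ones(len(q))]; k=np.linalg.lstsq(A,q[:,2],rcond=None)[0]; r=q[:,2]-A@k; q=q[abs(r)<2.5*np.std(r)]
print(k.round(4),len(q),np.std(r),q.mean(0))
```

```text
47
[ 0.0656  0.0276 -0.014 ] 47 0.0007102937554563345 [-0.05313089 -0.0003987  -0.01749557]
```

Run:
```python
from h import *
s=arm.get_state(); R=Rn.from_rotvec(s["tool_rot"]).as_matrix()
c=imaging.camera("scene"); f=c["frame"]
def proj(L): 
    W=np.array(L)@R.T+s["tcp_pos"]; return cv2.projectPoints(W,cv2.Rodrigues(c["R"])[0],c["t"],c["K"],np.array(c["distortion"]))[0].reshape(-1,2)
zc=.004
im=cv2.resize(f[140:260,320:480][...,::-1],None,fx=5,fy=5,interpolation=cv2.INTER_CUBIC)
d=lambda p:[tuple(int(v) for v in ((x-np.array([320,140])+.5)*5)) for x in p]
corn=[[x,y,zc+z] for x in(-.09,.055) for y,z in((-.022,-.022),(.022,-.022),(.022,.022),(-.022,.022))]
p=d(proj(corn))
for i in range(4): cv2.line(im,p[i],p[(i+1)%4],(0,0,255),1);cv2.line(im,p[i+4],p[(i+1)%4+4],(0,0,255),1);cv2.line(im,p[i],p[i+4],(0,0,255),1)
a=np.linspace(0,6.28,40); 
cv2.polylines(im,[np.array(d(proj([[.08,.018*np.cos(t),zc+.018*np.sin(t)] for t in a])))],True,(0,255,0))
W=[R.T@(HUB+.012*(np.cos(t)*RH[:,1]+np.sin(t)*RH[:,2])-s["tcp_pos"]) for t in a]
cv2.polylines(im,[np.array(d(proj(W)))],True,(0,255,255))
W=[R.T@(HUB+.020*HX+.082*(np.cos(t)*RH[:,1]+np.sin(t)*RH[:,2])-s["tcp_pos"]) for t in a]
cv2.polylines(im,[np.array(d(proj(W)))],True,(255,255,0))
cv2.imwrite("pics/s6.png",im)
```

```text
(no output)
```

View pics/s6.png

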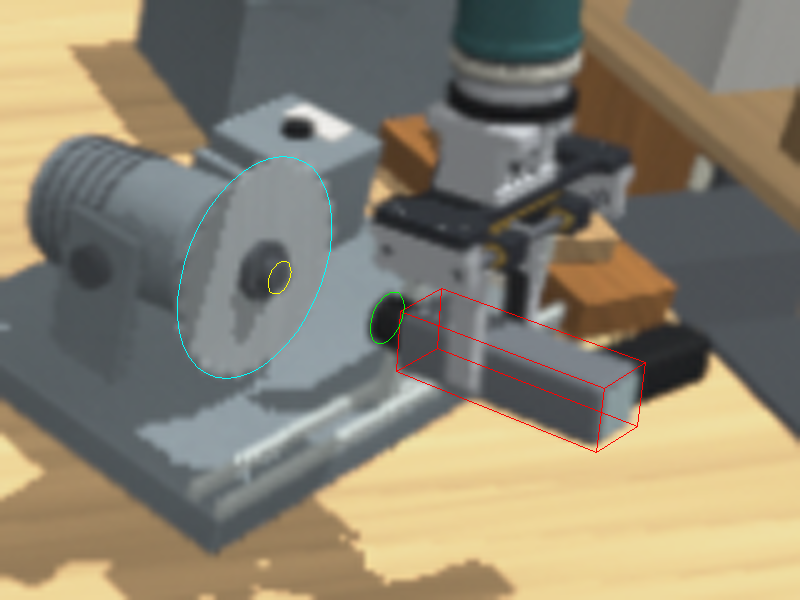

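The overlay agrees: blade outline, barrel and nose (388,317) are on their predicted places to about 1 px, and the nut face at (278,277). I dwell.

>>> servo_tool:
  deltas:
    - [[0,0,0,0,0,0,30],[0,0,0,0,0,0,30],[0,0,0,0,0,0,30],[0,0,0,0,0,0,30],[0,0,0,0,0,0,30],[0,0,0,0,0,0,30],[0,0,0,0,0,0,30],[0,0,0,0,0,0,30],[0,0,0,0,0,0,30],[0,0,0,0,0,0,30],[0,0,0,0,0,0,30],[0,0,0,0,0,0,30]]

```text
t: 14.18
tcp_pos: [0.7491, 0.3978, 0.1805]
tool_rot: [-0.653, 2.884, 0.057]
force: [-0.2, -0.9, -3.3]
finger_gap: 0.0436
grip_force: 30.0
```

>>> servo_tool:
  deltas:
    - [[0,0,0,0,0,0,30],[0,0,0,0,0,0,30],[0,0,0,0,0,0,30],[0,0,0,0,0,0,30],[0,0,0,0,0,0,30],[0,0,0,0,0,0,30],[0,0,0,0,-20,0,30],[0,0,0,0,-60,0,30],[0,0,0,0,-105,0,30],[0,0,0,0,-150,0,30],[0,0,0,0,-150,0,30]]

```text
t: 15.55
tcp_pos: [0.8162, 0.2551, 0.1806]
tool_rot: [-0.642, 2.886, 0.052]
force: [0.1, 0.0, -3.3]
finger_gap: 0.044
grip_force: 30.0
```

Run:
```python
from h import *
a=np.radians(137.8); tx=np.array([np.cos(a),np.sin(a),0]); ty=np.cross(Z,tx)
s=arm.get_state(); print(s["t"],s["tcp_pos"],s["finger_gap"])
print(delta([.5098,-.2405,.2],frame(-ty,-Z)))
```

```text
15.55 [0.81619547 0.2551248  0.18057846] 0.04395788529950742
(array([ 6. ,  9.7, 67.1]), array([ 475.6, -319.4, -108.1]))
```

>>> servo_tool:
  deltas:
    - [[0.5,0.8,5.5,25,-16,-6,30],[1,1.6,11,70,-47,-16,30],[1.5,2.4,17,116,-78,-26,30],[2,3.2,22.5,161,-108,-37,30],[2.5,4,28,207,-139,-47,30],[3,4.9,34,252,-169,-57,30],[3.6,5.8,40,297,-200,-67,30],[4.1,6.7,46,343,-230,-78,30],[4.7,7.6,52,388,-261,-88,30],[5.3,8.6,59,434,-291,-98,30],[6,9.7,67.1,476,-319,-108,30],[6,9.7,67.1,476,-319,-108,30]]

```text
t: 17.05
tcp_pos: [0.5093, -0.2388, 0.2]
tool_rot: [1.128, 2.932, 0.001]
force: [0.1, 0.3, -4.2]
finger_gap: 0.0437
grip_force: 30.0
```

>>> servo_tool:
  deltas:
    - [[0,0,0,0,0,40,30],[0,0,0,0,0,90,30],[0,0,0,0,0,120,30],[0,0,0,0,0,120,30],[0,0,0,0,0,120,30]]

```text
t: 17.68
tcp_pos: [0.5119, -0.2352, 0.0811]
tool_rot: [1.118, 2.934, 0.003]
force: [-0.4, -0.0, -3.4]
finger_gap: 0.0441
grip_force: 30.0
```

Run:
```python
from h import *
a=np.radians(137.8); tx=np.array([np.cos(a),np.sin(a),0]); ty=np.cross(Z,tx)
s=arm.get_state(); print(s["t"],s["tcp_pos"],s["finger_gap"])
print(delta([.5125,-.2405,.032],frame(-ty,-Z)))
```

```text
17.675 [ 0.51191618 -0.23520001  0.08114081] 0.04413955053447056
(array([0.1, 0. , 0.5]), array([-3.9, -3.7, 49.1]))
```

>>> servo_tool:
  deltas:
    - [[0,0,0.5,-4,-4,15,30],[0,0,0.5,-4,-4,30,30],[0,0,0.5,-4,-4,40,30],[0,0,0.5,-4,-4,45,30],[0,0,0.5,-4,-4,47,30],[0,0,0.5,-4,-4,48,30],[0,0,0.5,-4,-4,48.5,30],[0,0,0.5,-4,-4,48.5,30]]

```text
t: 18.68
tcp_pos: [0.5112, -0.2408, 0.0319]
tool_rot: [-1.133, -2.93, -0.003]
force: [-3.5, 1.8, 4.2]
finger_gap: 0.0436
grip_force: 30.0
```

Contact with the mat (z force reversed to +4 N). Release and retreat.

>>> servo_tool:
  deltas:
    - [[0,0,0,0,0,0,46],[0,0,0,0,0,0,55],[0,0,0,0,0,0,80],[0,0,0,0,0,0,80],[0,0,0,0,0,0,80],[0,0,0,0,0,-40,80],[0,0,0,0,0,-100,80],[0,0,0,0,0,-160,80],[0,0,0,0,0,-200,80],[0,0,0,0,0,-200,80]]

```text
t: 19.92
tcp_pos: [0.5127, -0.2422, 0.2356]
tool_rot: [1.13, 2.923, 0.001]
force: [-0.1, -1.1, -0.3]
finger_gap: 0.08
grip_force: 0.0
```

Run:
```python
from h import *
s=arm.get_state(); print({k:np.round(s[k],4) for k in("t","tcp_pos","force","finger_gap")})
c=imaging.camera("scene"); P=cloud(c); hsv=cv2.cvtColor(c["frame"],cv2.COLOR_RGB2HSV); mx=hsv[...,2]
m=(P[...,2]>.022)&(P[...,2]<.07)&(hsv[...,1]<90)&(mx>75)&(mx<200)&(abs(P[...,0]-.53)<.12)&(abs(P[...,1]+.2)<.12)
print(m.sum(),cv2.minAreaRect(P[m][:,:2].astype(np.float32)),np.percentile(P[m][:,2],90))
cv2.imwrite("pics/s7.png",cv2.resize(c["frame"][...,::-1],(800,600)))
```

```text
{'t': np.float64(19.925), 'tcp_pos': array([ 0.5127, -0.2422,  0.2356]), 'force': array([-0.142 , -1.1378, -0.2736]), 'finger_gap': np.float64(0.08)}
464 ((0.5192087292671204, -0.2453458309173584), (0.04733339324593544, 0.17390628159046173), 46.635501861572266) 0.05060457693851527
```

View pics/s7.png

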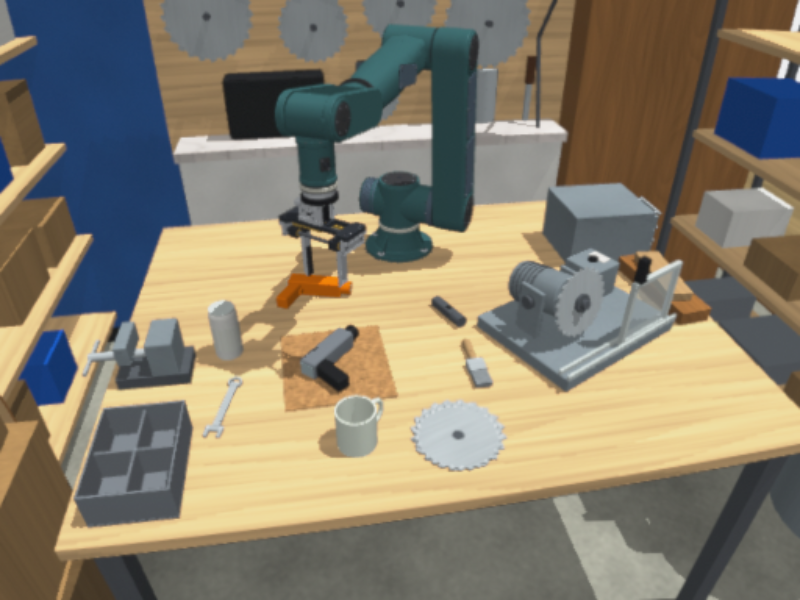

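The thermometer lies on the mat at (330,355) as it did before, the guard is open (handle at (643,270)), nothing else has moved and the gripper is clear.

```bash
python3 -c "
from plant import job
print(job.close_job())"
```

```text
the job is handed in; nothing more can be done
None
```

The job is handed in, with no verdict returned: I slid the guard open to its stop, held the thermometer about 9 cm square to the nut for over two seconds, and set it back on the mat on its side; the final picture showed the other things in place.

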